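# Pop the sharpener's shavings hatch

### The arm

A 6-joint arm with a two-finger parallel gripper is mounted at the origin on the work surface. World frame = base frame: x ahead of the robot, y to its left, z up, the work surface at z = 0. Lengths are in m, angles in degrees, forces in N, time in s.
With the tool pointing down it reaches from about 0.375 to 0.75 m from the base axis. Payload 9 kg.
Tool frame: the origin (TCP) lies where the fingers leave the gripper's body, on its centre line; the fingertips stand 73 mm ahead of it and the grasp point (between the pads) lies 54 mm ahead of it (robot.tip_reach is the distance from the TCP to the fingertips, in m); z points along the fingers, y is the line along which they close (so a half turn about z gives the same grasp; the last joint's range is limited). The gripper opens to 85 mm and grips with 20 to 120 N. Pads are 22 mm wide; open, the fingers measure 114 mm over their backs; the gripper's body (76 mm by 85 mm) begins 54 mm behind the grasp point. The pads swing forward as they close: fully open they stand 13 mm farther back than shut.
Start: joints at [61.839, 5.964, 5.575, 89.605, 0, 77.527], TCP at [0.162, 0.578, 0.304] pointing down, gripper open.
Joint ranges: [-171.21, 171.21], [-48.23, 106.86], [-62.78, 66.21], [-105.2, 120.99], [-86.42, 89.51], [-180, 180]. Speed limits (degrees/s): [127.2, 127.2, 147.25, 180, 180, 180].

### API

Orientations are given as [roll, pitch, yaw] about the fixed x, y, z axes, in that order (R = Rz(yaw) Ry(pitch) Rx(roll)).
In Python, from plant import robot gives the robot as it stands. Calls block until the motion is done:
- robot.move_pose(position, orientation): joint-space move of the TCP to a pose.
- robot.line_to(position, vel=0.15, rotation=None, guard=None): straight line of the TCP; rotation=None keeps the orientation; vel is the mean speed in m/s. With guard (N) it stops when the force on the tool has changed by that much, and returns True; else False.
- robot.goto_joints(angles): joint-space move.
- robot.set_gripper(opening): finger opening in m; the grip force is fixed at half the most; returns when the fingers have stopped.
- robot.pause(seconds).
- robot.ik(position, orientation): joint angles nearest the present ones, or None.
- robot.observe(): the state.
- robot.grab_frame(name): name is "scene" or "top" or "wrist"; returns the picture (384x512x3 uint8, blue, green, red); there is no depth.
- robot.get_calibration(name): a dict with "vertical_fov" (degrees; the focal length in pixels is half the picture's height over the tangent of half this angle, whatever the lens; pixels are square), "cx", "cy" (the principal point, pixels), "rvec" (rotation vector, rad) and "tvec" (3), from world to camera coordinates, as OpenCV has them. Camera axes: x right, y down, z forward; pixel columns grow to the right and rows downward; lengths in m; the calibration is good to about 2 mm. A picture is of the moment at which its call begins: read the wrist's pose just before it. get_calibration takes no time and is no camera call; for the wrist camera it gives the pose at the moment of the call.
A pose or a line that the arm cannot do raises robot.IKError and nothing moves.
- robot.job_done(): hands the job in; it is judged then, once.
The state is a dict: "time": time; "q": joint angles; "qvel": joint speeds; "joint_torque": joint torques, N m; "tool_pos": TCP position; "tcp_rot": TCP orientation; "ft_force": force on the tool from outside, world axes, zero at the start; "torque": the same for the moment, N m; "gripper_width": finger opening in m; "gripper_force": force on a finger pad.
Only numpy, scipy, OpenCV 4.12 (cv2) and the standard library are available. Lean on these libraries where they do the work, as an engineer would, in place of code of your own. Each camera call takes 0.05 s, during which the arm holds its last target. There are 200 camera calls.

### The job

The classroom pencil sharpener is due for emptying: with a fingertip, press the larger of the two hatches on its top once, on the raised thumb pad at its free edge, until the push latch lets go and the hatch springs up. Then take the hand off and watch for at least two seconds that the hatch stays open by itself. Do not push it back down or lift it further by hand, leave the small battery hatch shut, and leave everything else on the table standing where it is.

Things in the scene. Friction and masses are not known exactly. Their poses are not given: they have to be found in the camera images.
- sharpener: White desktop pencil sharpener, fixed to the table, 150 mm deep (x), 230 mm wide (y), housing top 85 mm above the table; origin at the centre of its underside, z up, front (two round pencil ports) faces its own -x. On top two grey hatches, 6 mm proud: big shavings hatch in its +y half, small battery hatch in its -y half. Each is hinged at its +x edge; the free edge is toward -x.
- big_hatch (a joint): Angle (rad) of the big hatch, 95 mm from hinge to free edge, 100 mm along the hinge. 0 = shut and latched, top 91 mm above the table; negative = pressed in; positive = open. 3 to 4 N on the pad sinks it 3 to 4 mm (-0.04 to -0.05), where the latch lets go; solid stop at -0.08 (6 mm). Then, as the finger leaves, a damped spring swings it up in about 0.5 s to about 0.6.
- big_hatch_pad (a point): Centre of the top of the big hatch's raised thumb pad (14 mm by 45 mm, long side along the hinge, 2 mm high, ribbed), 17 mm in from the middle of the free edge; 93 mm above the table when shut. Moves with the hatch; its axes are the sharpener's while the hatch is shut.
- big_hatch_catch (a joint): Travel in m of the hidden sliding catch that holds the big hatch: 0 = latched; pressing the hatch pushes it out, it lets go past about 0.0025; the rising hatch throws it on to about 0.0125, where it stays.
- small_hatch (a joint): Angle in rad of the small battery hatch (58 mm from hinge to free edge, 56 mm along the hinge), same mechanism: 0 = shut and latched, negative pressed in, positive open. It lets go when pressed in about 4 mm. Leave it shut.
- small_hatch_pad (a point): Centre of the top of the small hatch's thumb pad, 17 mm in from its free edge, 93 mm above the table when shut. Not to be pressed.
- caddy: Bystander: red open crayon caddy, 120 by 170 by 70 mm, with a carry handle arching to 155 mm; origin at the centre of its underside, z up.
- jar: Bystander: glass jar with steel lid, 72 mm across, 110 mm tall; origin at the centre of its underside, z up.
- pencil_cup: Bystander: wooden pencil cup, 72 mm across, 100 mm tall, pencils to about 160 mm; origin at the centre of its underside, z up.
- chalk_holder: Bystander: yellow chalk holder block with four chalk sticks, 50 by 100 mm, 63 mm tall; origin at the centre of its underside, z up.
- eraser: Bystander: board eraser lying flat, 50 by 120 mm, 34 mm tall; origin at the centre of its underside, z up.
- glue_pot: Bystander: white glue pot, 48 mm across, 75 mm tall; origin at the centre of its underside, z up.
- big_hatch_hinge (a point): Middle of the big hatch's hinge axis, 77 mm above the table. When popped (about 0.6 rad) the hatch stays up by its spring, its free edge about 145 mm above the table. By hand it could swing on to 1.3 rad.

How it is judged:
By the outcome, as a careful person would: the job done as asked, in the order asked, and still so for the second after the job is handed in, with the robot touching nothing.
It also fails if it takes over 40 s, if anything falls off the work surface, if the arm or the gripper's body presses on something with over 40 N, if the wrist force passes 120 N, or if a joint passes its speed limit or range.

## Working session

There is one attempt and no reset: what is moved stays moved. The work goes in short steps, each a Python script; the robot and the scene stay as the last script left them, time stands still between calls to the robot, and variables do not carry over. Pictures are saved under pics/ and viewed, at most 10 in all, crops included, and the job is handed in when it is done.

```bash
ls; mkdir -p pics; python3 - <<'E'
from plant import robot
import cv2,numpy as np
a=robot.grab_frame("scene");b=robot.grab_frame("top")
cv2.imwrite("pics/scene.png",a);cv2.imwrite("pics/top.png",cv2.resize(b,(800,600),interpolation=cv2.INTER_CUBIC))
for n in("scene","top","wrist"):print(n,robot.get_calibration(n))
print(robot.observe())
E
```

```text
pics
scene {'vertical_fov': 50.77997929134646, 'cx': 252.3489778710437, 'cy': 197.7156733665016, 'rvec': array([ 1.36667611,  2.26597368, -0.83921074]), 'tvec': array([ 0.18255662, -0.33270918,  1.27527124])}
top {'vertical_fov': 54.02822958708698, 'cx': 255.5691729096661, 'cy': 194.59508132824942, 'rvec': array([ 2.14709871, -2.13557432,  0.13396123]), 'tvec': array([0.08230969, 0.5344996 , 1.0546301 ])}
wrist {'vertical_fov': 58.693950255834906, 'cx': 250.00373935941587, 'cy': 195.67298063945006, 'rvec': array([-2.32286989, -1.76247019, -0.23738157]), 'tvec': array([-0.59791638, -0.03534609,  0.37820113])}
{'time': 0.1, 'q': array([6.18384854e+01, 5.99401835e+00, 5.53294551e+00, 8.96045514e+01,
       5.14967603e-04, 7.75256173e+01]), 'qvel': array([ 0.00183802, -0.03744708,  0.26957217,  0.03743038,  0.10270092,
       -0.05508495]), 'joint_torque': array([ 7.55848596e-03, -5.58208966e+01,  5.04719818e+01,  1.29094903e-02,
       -2.58394184e-04,  1.35383689e-05]), 'tool_pos': array([0.16213145, 0.57746688, 0.30322582]), 'tcp_rot': array([-1.79936036e+02, -1.46778543e-02,  1.64312860e+02]), 'ft_force': array([-0.66187536,  0.14752172, -0.90432778]), 'torque': array([0.02504217, 0.03131727, 0.00502944]), 'gripper_force': 0.0, 'gripper_width': 0.08550258154687533}
```

View pics/top.png

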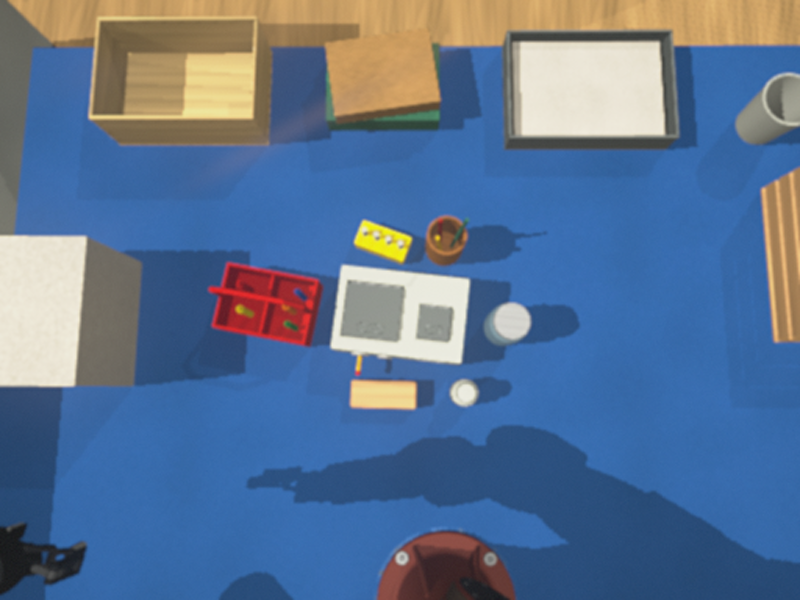

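View pics/scene.png

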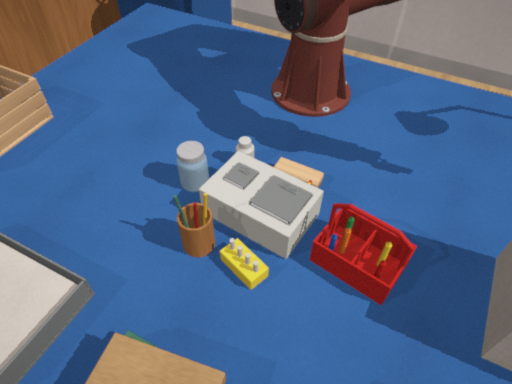

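Top view: the sharpener is near (400,313) in the 800 px picture. The big hatch is at (373,311), and its pad is toward the robot at about (370,328). The scene view agrees, with the big hatch at (281,198).

```bash
cat > h.py <<'E'
import cv2,numpy as np
def ray(cal,uv,z,shape=(384,512)):
    f=shape[0]/2/np.tan(np.radians(cal["vertical_fov"])/2)
    R=cv2.Rodrigues(cal["rvec"])[0];C=-R.T@cal["tvec"]
    uv=np.atleast_2d(uv).astype(float)
    d=np.c_[(uv-[cal["cx"],cal["cy"]])/f,np.ones(len(uv))]@R
    return C+d*((z-C[2])/d[:,2])[:,None]
def hatches(img,lo,hi,c,r=70):
    g=cv2.cvtColor(img,cv2.COLOR_BGR2HSV)
    m=((g[...,1]<60)&(g[...,2]>lo)&(g[...,2]<hi)).astype(np.uint8)*255
    k=np.zeros_like(m);cv2.circle(k,c,r,255,-1);m&=k
    m=cv2.morphologyEx(m,cv2.MORPH_OPEN,np.ones((3,3)))
    cs=cv2.findContours(m,cv2.RETR_EXTERNAL,cv2.CHAIN_APPROX_NONE)[0]
    return sorted(cs,key=cv2.contourArea)[::-1][:3]
E
python3 - <<'E'
from plant import robot
from h import *
for n,c in(("top",(256,200)),("scene",(262,198))):
    im=robot.grab_frame(n);cal=robot.get_calibration(n)
    p=(239,195) if n=="top" else (281,190)
    q=(250,225) if n=="top" else (245,192)
    print(n,im[p[1],p[0]],im[q[1],q[0]])
    for k in hatches(im,70,165,c):
        if cv2.contourArea(k)<100: continue
        w=ray(cal,k[:,0],.091)[:,:2].astype(np.float32)
        print(cv2.contourArea(k),cv2.minAreaRect(k),cv2.minAreaRect(w))
E
```

```text
top [144 151 146] [225 236 236]
1182.5 ((238.08282470703125, 198.8099365234375), (36.49815368652344, 34.710975646972656), 6.842773914337158) ((0.5151075720787048, 0.13268600404262543), (0.10118549317121506, 0.09652581065893173), 83.56198120117188)
393.5 ((278.2256164550781, 206.46949768066406), (20.87156105041504, 21.202856063842773), 6.340191841125488) ((0.4940173625946045, 0.02198215201497078), (0.05711039528250694, 0.05862070992588997), 83.80886840820312)
scene [140 141 141] [205 212 216]
1633.5 ((247.06422424316406, 226.38072204589844), (97.59683990478516, 20.115379333496094), 28.300756454467773) ((0.6149752736091614, 0.09904621541500092), (0.21796242892742157, 0.046133846044540405), 83.69371032714844)
1578.5 ((280.0, 198.5), (53.218414306640625, 37.565940856933594), 26.56505012512207) ((0.5170098543167114, 0.13294415175914764), (0.10535645484924316, 0.10166150331497192), 84.2865219116211)
455.5 ((241.36517333984375, 174.41574096679688), (27.13594627380371, 22.365957260131836), 32.0053825378418) ((0.49546319246292114, 0.024656962603330612), (0.059632349759340286, 0.061786800622940063), 81.74215698242188)
```

Both views agree: the hatch centre is at about (0.516, 0.133) and the yaw is about -6.3°. That puts the pad at about (0.4855, 0.136). I'll move above it and check with the wrist camera.

```bash
python3 - <<'E'
from plant import robot
from h import *
robot.set_gripper(0.0)
yaw=-6.3
q0=robot.observe()["q"]
o=[[180,0,y] for y in(yaw,yaw+180)]
qs=[robot.ik([.4855,.136,.26],k) for k in o]
print(qs)
i=min((k for k in(0,1) if qs[k] is not None),key=lambda k:np.abs(np.array(qs[k])-q0).max())
robot.move_pose([.4855,.136,.26],o[i])
robot.pause(.3)
cal=robot.get_calibration("wrist");im=robot.grab_frame("wrist")
s=robot.observe();print(s["time"],s["tool_pos"],s["tcp_rot"],s["ft_force"],s["gripper_width"],robot.tip_reach,cal)
cv2.imwrite("pics/w1.png",im);np.save("w1.npy",cal,allow_pickle=True)
E
```

```text
[array([   0.75392167,  -11.13771153,  -15.61896621,   85.51874533,
          0.        , -172.94607833]), array([  0.75392167, -11.13771153, -15.61896621,  85.51874533,
         0.        ,   7.05392167])]
3.3 [0.48545921 0.13626828 0.25999976] [-1.79999552e+02  3.48356325e-04  1.73727154e+02] [ 0.2443931   0.19628199 -0.16134828] -0.0004274141704784063 0.0726 {'vertical_fov': 58.693950255834906, 'cx': 250.00373935941587, 'cy': 195.67298063945006, 'rvec': array([-2.17966251, -1.95544292, -0.2652976 ]), 'tvec': array([-0.18658503, -0.47374915,  0.21086175])}
```

View pics/w1.png

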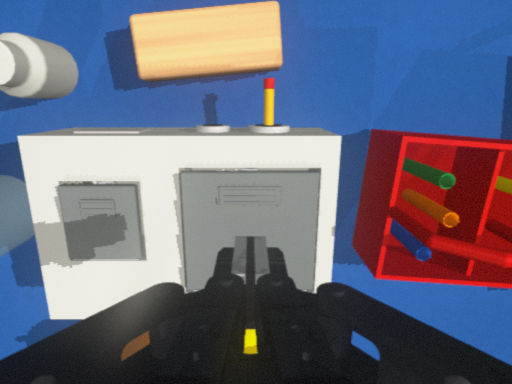

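Wrist view: the pad outline is at columns 218–281 and rows 186–204, centre (249.5,195). The hatch's free edge is at row 169.5, from column 180 to 320. The fingertips, at about (250,240), are higher and nearer the camera.

```bash
python3 - <<'E'
from h import *
cal=np.load("w1.npy",allow_pickle=True).item()
p=ray(cal,[[249.5,195]],.093);e=ray(cal,[[180,169.5],[320,169.5]],.091)
print(p,e,np.linalg.norm(e[0]-e[1]),e.mean(0))
print(np.degrees(np.arctan2(*(e[1]-e[0])[:2])))
E
```

```text
[[0.48272428 0.13483425 0.093     ]] [[0.45926962 0.08774719 0.091     ]
 [0.47001437 0.1865663  0.091     ]] 0.09940153685349701 [0.46464199 0.13715675 0.091     ]
6.205479084348998
```

```bash
python3 - <<'E'
from plant import robot
from h import *
x,y=.483,.1353
robot.line_to([x,y,.18],vel=.1);robot.pause(.3)
f0=robot.observe()["ft_force"]
hit=robot.line_to([x,y,.163],vel=.02,guard=1.5)
s=robot.observe();z=s["tool_pos"][2];print(hit,z,s["ft_force"]-f0)
F=[]
zt=min(z,.1656)
while zt>.1656-.0048:
    zt-=.0005
    robot.line_to([x,y,zt],vel=.01);robot.pause(.05)
    s=robot.observe();f=(s["ft_force"]-f0)[2];F.append((round(s["tool_pos"][2],4),round(f,2)))
    if f>9:break
print(F)
robot.line_to([x,y,.30],vel=.3)
robot.pause(1)
im=robot.grab_frame("scene");cv2.imwrite("pics/s2.png",cv2.resize(im[110:290,170:370],(800,720))[:600])
cv2.imwrite("pics/w2.png",robot.grab_frame("wrist"));print(robot.observe()["time"])
E
```

```text
True 0.16509507317248695 [ 2.64283101e-01 -1.61601466e-03  2.02365682e+00]
[(np.float64(0.1646), np.float64(2.54)), (np.float64(0.164), np.float64(3.79)), (np.float64(0.1635), np.float64(3.72)), (np.float64(0.1631), np.float64(3.57)), (np.float64(0.1626), np.float64(3.55)), (np.float64(0.1621), np.float64(2.84)), (np.float64(0.1616), np.float64(3.72)), (np.float64(0.1611), np.float64(3.28)), (np.float64(0.1606), np.float64(3.76))]
9.65
```

View pics/s2.png

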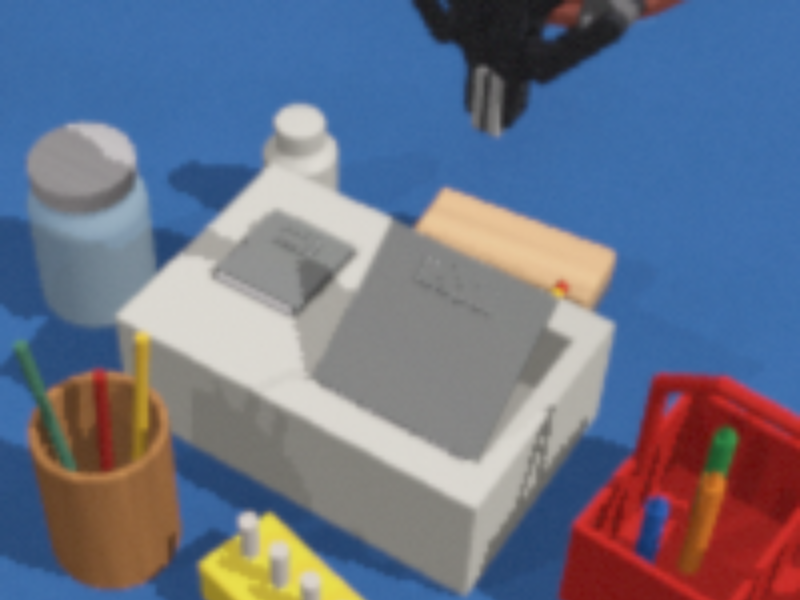

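The crop shows the big hatch sprung open, with its free edge lifted near (480,260). The small hatch is shut at (285,260), the bystanders in view haven't moved, and the hand is clear above. Next I'll wait and confirm the hatch stays open.

```bash
python3 - <<'E'
from plant import robot
from h import *
a=robot.grab_frame("scene");robot.pause(2.5);b=robot.grab_frame("scene")
print(np.abs(a.astype(int)-b)[110:290,170:370].max(),robot.observe()["time"])
robot.job_done()
E
```

```text
21 12.25
the job is handed in; nothing more can be done
```

The big hatch opened on one press (about 4 N, 4.5 mm) and was still up on its own in the pictures over 2.5 s later; the small hatch looks shut, the other items in view look unmoved, and the job was handed in at 12.25 s.

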